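# Third hand: hold an embossing die against the angle plate

### The job

Be my third hand: take the brass embossing die, stand it upright on a short edge on the bench, centred and flat against the front face of the slotted angle plate with its patterned face towards you, so that its two screw holes line up with the slot. Bring it up gently and press it straight against the angle plate with a steady push of about 10 newtons, and finish while still holding that push, so that I can screw it fast from behind. Leave the plain steel plate and everything else on the bench where they are.

Things in the scene. Friction and masses are not known exactly. Their poses are not given: they have to be found in the camera images.
- die: brass embossing die, a plate 100 x 66 x 10 mm, 0.45 to 0.67 kg, loose; it starts flat on the bench with its patterned face (two copper rosettes and a border) up, the other face plain. Origin: centre of the plain face; x along the 100 mm, y along the 66 mm, z out of the patterned face. The two short ends are alike: it may stand on either
- die_mid (a point): the middle of the brass die (5 mm from its origin along its z): 50 mm above the bench when it stands on a short edge. The two screw holes pass through the die at this level, 12 mm to either side of the middle
- die_face (a point): the middle of the die's patterned face (10 mm above its origin along its z)
- angle_plate: dark slotted angle plate, fixed and rigid. Upright wall 56 mm wide, 76 mm high, 10 mm thick; ribs, foot and bolts lie behind it up to 76 mm from the front face. Origin: on the bench, at the middle of the foot of the smooth front face (it looks to the robot); x level from that face into the wall, away from the robot, y along the wall to the robot's left, z up
- slot (a point): middle of the mouth of the angle plate's level slot, in its front face, 50 mm above the bench; the slot is 44 mm long, 8 mm high and goes through the wall
- blank: plain steel plate of the same size, 100 x 66 x 10 mm, without pattern, lying flat; it and the die may change places. Not to be used. Origin: centre of its underside
- tape: roll of green tape lying flat, 60 mm across, 18 mm high; origin: centre of its underside
- driver: screwdriver with red handle, about 200 mm long, lying beyond the angle plate, to its right
- mandrel: steel ring mandrel with black grip, 310 mm long, 27 mm thick, lying on the left
- pliers: pliers with red handles, 150 mm long, 12 mm high, lying on the right; origin: under the pivot
- file: flat file with wooden handle, 285 mm long, 22 mm high, lying beyond the angle plate, to its left; origin: under the root of the blade
There are look-alikes about, which are no part of the job. Of the things like the die, leave any that is blue or turquoise; of the rest the larger one is meant.

How it is judged:
At the end, for the whole second after the job is handed in: The die stands upright on a short edge within 3 mm of the bench, flat against the angle plate's front face (within 3.4 degrees and 4 mm), patterned face away from it, centred sideways within 8 mm; it is still, the fingers are on it, and it presses on the angle plate with 5 to 16 N (angle between the z axis of die and the x axis of angle_plate, either way round below 0.06 rad and angle between the x axis of die and the z axis of angle_plate, either way round below 0.06 rad and x of die_face in the frame of angle_plate below -0.006 m and x of die_mid in the frame of angle_plate above -0.009 m and y of die_mid in the frame of angle_plate between -0.008 and 0.008 m and z of die_mid in the frame of angle_plate below 0.053 m and contact force between die and angle_plate between 5 and 16 N and contact force between the fingers and die above 3 N and linear speed of die below 0.01 m/s); the arm keeps its last pose, push and grip.
It fails at once if the die is rammed against the angle plate with more than 40 N (contact force between die and angle_plate above 40 N).
It fails at once if the plain steel plate was moved by more than 20 mm (distance of blank from where it was at the start of the episode above 0.02 m).
It fails at once if the tape roll, screwdriver, mandrel, pliers or file was moved by more than 20 mm (distance of any of tape, driver, mandrel, pliers, file from where it was at the start of the episode above 0.02 m).
It also fails if it takes over 64 s, if anything falls off the work surface, if the arm or the gripper's body presses on something with over 40 N, if the wrist force passes 120 N, or if a joint passes its speed limit or range.

### The arm

A 6-joint arm with a two-finger parallel gripper is mounted at the origin on the work surface. World frame = base frame: x ahead of the robot, y to its left, z up, the work surface at z = 0. Lengths are in m, angles in rad, forces in N, time in s.
With the tool pointing down it reaches from about 0.3 to 0.75 m from the base axis. Payload 8.5 kg.
Tool frame: the origin (TCP) lies on the centre line of the jaws, within the pads' length; the fingertips stand 8 mm ahead of it and the grasp point (between the pads) lies 11 mm behind it (manip.tip_reach is the distance from the TCP to the fingertips, in m); z points along the fingers, y is the line along which they close (so a half turn about z gives the same grasp; the last joint's range is limited). The gripper opens to 85 mm and grips with 20 to 120 N. Pads are 22 mm wide; open, the fingers measure 114 mm over their backs; the gripper's body (76 mm by 85 mm) begins 54 mm behind the grasp point. The pads swing forward as they close: fully open they stand 13 mm farther back than shut.
Start: joints at [-1.333, 0.381, 1.297, -0, 1.464, -0.215], TCP at [0.241, -0.495, 0.239] pointing down, gripper open.
Joint ranges: [-3.11, 3.11], [-0.89, 2.33], [0.22, 2.48], [-1.42, 4.56], [0.17, 2.85], [-2.88, 2.88]. Speed limits (rad/s): [2.39, 2.39, 3.14, 3.14, 3.14, 3.14].

### API

Orientations are given as a unit quaternion [x, y, z, w].
In Python, from workcell import manip gives the robot as it stands. Calls block until the motion is done:
- manip.movep(position, orientation): joint-space move of the TCP to a pose.
- manip.move_straight(position, velocity=0.15, attitude=None, contact_N=None): straight line of the TCP; attitude=None keeps the orientation; velocity is the mean speed in m/s. With contact_N (N) it stops when the force on the tool has changed by that much, and returns True; else False.
- manip.movej(angles): joint-space move.
- manip.grip(opening, grip_force=None): opening from 0.0 (shut) to 1.0 (fully open); grip_force is the grip in N (None keeps the last); returns when the fingers have stopped.
- manip.dwell(seconds).
- manip.solve_ik(position, orientation): joint angles nearest the present ones, or None.
- manip.snapshot(name): name is "scene" or "top" or "wrist"; returns a dict with "frame" (400x640x3 uint8, red, green, blue), "camera_matrix" (3x3 intrinsics, pixels), "k1" (the pictures are not rectified: a ray, as slopes to the right and down, at radius r is drawn at 1 + k1 r^2 times it, then the intrinsics apply), "xyz" and "rotation" of the camera in the world; the wrist camera has in their place "mount" (4x4, takes a point from camera to tool coordinates, whose origin is the TCP and whose axes are the flange's). Camera axes: x right, y up, looking along -z (the intrinsics and any distortion apply to the point x, -y, -z); pixel columns grow to the right and rows downward; lengths in m; the calibration is good to about 2 mm. A picture is of the moment at which its call begins: read the wrist's pose just before it. There is no depth.
A pose or a line that the arm cannot do raises manip.PlanningError and nothing moves.
- manip.close_job(): hands the job in; it is judged then, once.
Readings, each from a call of its own:
- manip.get_time_s(): time.
- manip.get_joints(): joint angles.
- manip.get_dq(): joint speeds.
- manip.get_joint_efforts(): joint torques, N m.
- manip.get_eef_pos(): TCP position.
- manip.get_eef_rot(): TCP orientation.
- manip.get_wrist_force(): force on the tool from outside, world axes, zero at the start.
- manip.get_moment(): the same for the moment, N m.
- manip.get_opening(): opening from 0.0 (shut) to 1.0 (fully open).
- manip.get_finger_force(): force on a finger pad.
Only numpy, scipy, OpenCV 4.12 (cv2) and the standard library are available. Lean on these libraries where they do the work, as an engineer would, in place of code of your own. Each camera call takes 0.05 s, during which the arm holds its last target. There are 200 camera calls.

## Working session

There is one attempt and no reset: what is moved stays moved. The work goes in short steps, each a Python script; the robot and the scene stay as the last script left them, time stands still between calls to the robot, and variables do not carry over. Pictures are saved under pics/ and viewed, at most 10 in all, crops included, and the job is handed in when it is done.

```bash
mkdir -p pics; ls; python3 - <<'E'
from workcell import manip
import cv2,pickle
for n in ("scene","top"):
    s=manip.snapshot(n); cv2.imwrite(f"pics/{n}0.png",s["frame"][:,:,::-1]); pickle.dump(s,open(f"{n}0.pkl","wb"))
    print(n,s["camera_matrix"].tolist(),s["k1"],s["xyz"],s["rotation"])
print(manip.tip_reach,manip.get_time_s(),manip.get_eef_rot())
E
```

```text
pics
scene [[432.98447324869494, 0.0, 318.78407408268265], [0.0, 432.98447324869494, 200.6172410793457], [0.0, 0.0, 1.0]] -0.1165909008680306 [ 1.37109525 -0.11162353  0.73933807] [0.33148187 0.28094323 0.58988739 0.68060527]
top [[457.81681406563433, 0.0, 322.4858463229476], [0.0, 457.81681406563433, 201.71356713800552], [0.0, 0.0, 1.0]] -0.05331405342746362 [0.33670512 0.00193829 1.35245466] [ 0.05836177 -0.05912095 -0.69478391  0.7144046 ]
0.008 0.1 [ 9.74480091e-01  2.24472965e-01 -7.65838557e-06 -6.63754375e-04]
```

View pics/top0.png

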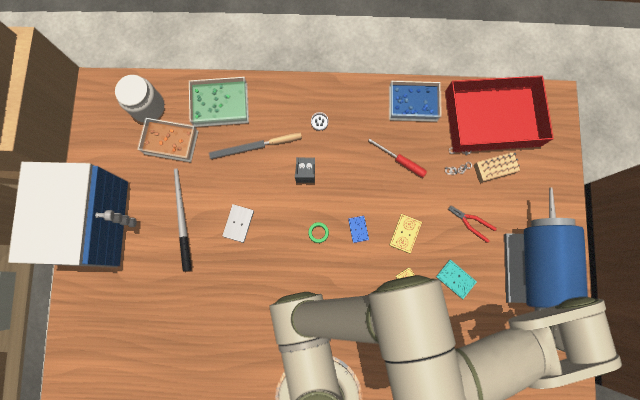

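View pics/scene0.png

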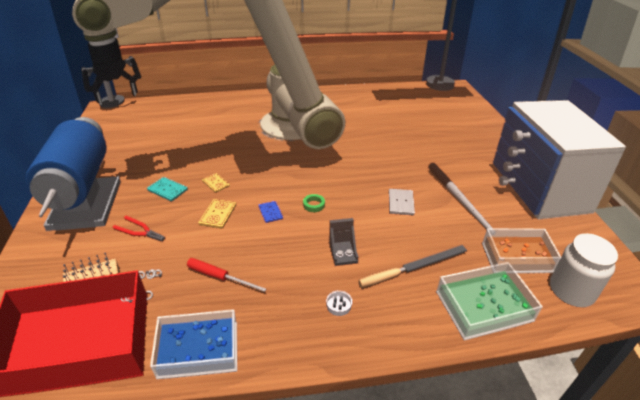

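Look-alikes in the top view are a large yellow plate (406,233), a small yellow one (405,274), a blue one (358,229), a turquoise one (456,278) and a plain grey blank (238,223). I choose the large yellow plate at (406,233), and I'll check it in a close crop with the wall.

```bash
cat > h.py <<'E'
import numpy as np, cv2
from scipy.spatial.transform import Rotation as R
def cam(s,T=None):
    """camera position, rotation (cv axes -> world)"""
    F=np.diag([1,-1,-1.])
    if "xyz" in s:
        r=np.array(s["rotation"]); Rm=R.from_quat(r).as_matrix() if r.size==4 else r
        return np.array(s["xyz"]),Rm@F
    M=T@np.array(s["mount"]); return M[:3,3],M[:3,:3]@F
def toworld(s,px,z=0.,T=None):
    c,Rm=cam(s,T); px=np.asarray(px,float).reshape(-1,1,2)
    n=cv2.undistortPoints(px,np.array(s["camera_matrix"]),np.array([s["k1"],0,0,0,0.])).reshape(-1,2)
    d=np.c_[n,np.ones(len(n))]@Rm.T
    return c+d*((z-c[2])/d[:,2])[:,None]
def topx(s,P,T=None):
    c,Rm=cam(s,T); Pc=(np.asarray(P,float).reshape(-1,3)-c)@Rm
    return cv2.projectPoints(Pc,np.zeros(3),np.zeros(3),np.array(s["camera_matrix"]),np.array([s["k1"],0,0,0,0.]))[0].reshape(-1,2)
E
python3 - <<'E'
from h import *; import pickle
s=pickle.load(open("top0.pkl","rb")); f=s["frame"]
hsv=cv2.cvtColor(f,cv2.COLOR_RGB2HSV)
x0,y0=385,205
sub=hsv[y0:262,x0:430]; print(hsv[233,400],hsv[233,380],hsv[222,400])
m=((sub[...,2]>190)&(sub[...,1]>70)&(sub[...,0]>15)).astype(np.uint8)
m=cv2.morphologyEx(m,cv2.MORPH_CLOSE,np.ones((5,5)))
c=max(cv2.findContours(m,0,2)[0],key=cv2.contourArea)
w=toworld(s,c.reshape(-1,2)+[x0,y0],.01)
print("die",cv2.minAreaRect((w[:,:2]).astype(np.float32)*1000))
for n,p in dict(small=(405,274),blue=(358,229),turq=(456,278),blank=(238,223),tape=(318,232),wall=(305,170),pl=(470,223)).items(): print(n,toworld(s,p)[0].round(3))
a=cv2.resize(f[195:290,370:485],None,fx=4,fy=4,interpolation=2)
b=cv2.resize(f[145:195,280:330],None,fx=6,fy=6,interpolation=2)
im=np.zeros((380,460+300,3),np.uint8); im[:,:460]=a; im[:300,460:]=b
cv2.imwrite("pics/crop.png",im[:,:,::-1])
E
```

```text
[ 27 105 244] [ 12 134 187] [ 27 106 244]
die ((476.069580078125, -242.837646484375), (67.82958984375, 99.8681411743164), 69.67593383789062)
small [ 0.356 -0.244  0.   ]
blue [ 0.485 -0.104  0.   ]
turq [ 0.348 -0.394  0.   ]
blank [0.492 0.253 0.   ]
tape [0.472 0.014 0.   ]
wall [0.66  0.059 0.   ]
pl [ 0.512 -0.439  0.   ]
```

View pics/crop.png

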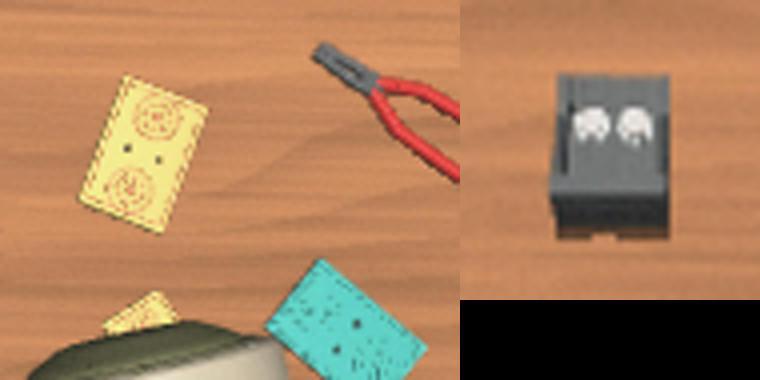

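The crop confirms it: the large yellow plate with two rosettes and two holes is the die, at (0.476,-0.243) with its long axis at about -20°. The wall is on the right, with the foot of its front face at about rows 184-185, columns 296-315. Next I check which tilts are reachable and look at the wall with the wrist camera.

```bash
cat >> h.py <<'E'
def att(d,y):
    """quat with tool z along d, tool y along y"""
    z=np.array(d,float)/np.linalg.norm(d); y=np.array(y,float); y-=z*(y@z); y/=np.linalg.norm(y)
    return R.from_matrix(np.c_[np.cross(y,z),y,z]).as_quat()
def tilt(head,t,flip=1):
    """tool tilted t from straight down towards heading; closing axis level"""
    h=np.array([np.cos(head),np.sin(head),0]); d=np.sin(t)*h-np.array([0,0,np.cos(t)])
    return att(d,flip*np.array([-h[1],h[0],0]))
E
python3 - <<'E'
from h import *; import pickle; from workcell import manip
s=pickle.load(open("top0.pkl","rb"))
print(toworld(s,[(296.2,184.5),(314.8,184.5)]).round(4).tolist(), toworld(s,[(295.2,177),(314.8,176.3)],.076).round(4).tolist())
hd=np.radians(-20.3)
for t in (30,35,40,45,50):
  for fl in (1,-1):
    a=manip.solve_ik([.476,-.243,.01],tilt(hd,np.radians(t),fl))
    a2=manip.solve_ik([.476,-.243,.12],tilt(hd,np.radians(t),fl))
    b=manip.solve_ik([.61,.057,.06],tilt(0,np.radians(90-t),-fl))
    c=manip.solve_ik([.53,.057,.10],tilt(0,np.radians(90-t),-fl))
    print(t,fl,*[None if q is None else np.round(q,2).tolist() for q in (a,a2,b,c)])
q=manip.snapshot("wrist"); print(np.round(q["mount"],3).tolist(),q["camera_matrix"][0])
E
```

```text
[[0.6141, 0.0843, 0.0], [0.6157, 0.0282, 0.0]] [[0.6203, 0.0833, 0.076], [0.6239, 0.0275, 0.076]]
30 1 None [-0.8, 0.35, 1.89, 0.5, 0.47, -2.41] [-0.16, 0.68, 2.06, 2.92, 0.65, -1.47] [-0.2, 0.54, 2.26, 2.88, 0.72, -1.47]
30 -1 [-0.8, 0.58, 2.0, 1.24, 0.23, -0.05] [-0.8, 0.35, 1.89, 0.5, 0.47, 0.73] [-0.16, 0.68, 2.06, 2.92, 0.65, 1.67] [-0.2, 0.54, 2.26, 2.88, 0.72, 1.67]
35 1 [-0.82, 0.6, 2.06, 1.86, 0.27, 2.45] [-0.82, 0.35, 1.96, 0.77, 0.38, -2.69] [-0.15, 0.64, 2.02, 2.87, 0.48, -1.42] [-0.19, 0.49, 2.21, 2.83, 0.53, -1.41]
35 -1 [-0.82, 0.6, 2.06, 1.86, 0.27, -0.69] [-0.82, 0.35, 1.96, 0.77, 0.38, 0.45] [-0.15, 0.64, 2.02, 2.87, 0.48, 1.72] [-0.19, 0.49, 2.21, 2.83, 0.53, 1.73]
40 1 [-0.84, 0.63, 2.12, 2.22, 0.39, 2.07] None [-0.15, 0.6, 1.97, 2.78, 0.32, -1.32] [-0.18, 0.45, 2.16, 2.73, 0.35, -1.3]
40 -1 [-0.84, 0.63, 2.12, 2.22, 0.39, -1.07] [-0.84, 0.35, 2.02, 1.17, 0.33, 0.04] [-0.15, 0.6, 1.97, 2.78, 0.32, 1.82] [-0.18, 0.45, 2.16, 2.73, 0.35, 1.84]
45 1 [-0.86, 0.67, 2.17, 2.4, 0.53, 1.86] [-0.86, 0.37, 2.07, 1.62, 0.35, 2.71] None [-0.17, 0.42, 2.1, 2.46, 0.2, -1.03]
45 -1 [-0.86, 0.67, 2.17, 2.4, 0.53, -1.28] [-0.86, 0.37, 2.07, 1.62, 0.35, -0.43] None [-0.17, 0.42, 2.1, 2.46, 0.2, 2.11]
50 1 [-0.88, 0.72, 2.22, 2.5, 0.7, 1.73] [-0.88, 0.39, 2.13, 1.98, 0.44, 2.34] None None
50 -1 [-0.88, 0.72, 2.22, 2.5, 0.7, -1.41] [-0.88, 0.39, 2.13, 1.98, 0.44, -0.81] None None
[[0.001, 0.946, 0.324, 0.084], [1.0, -0.001, 0.0, 0.0], [0.001, 0.324, -0.946, -0.135], [0.0, 0.0, 0.0, 1.0]] [275.71227281   0.         323.10888451]
```

```bash
cat >> h.py <<'E'
def shot(name):
    from workcell import manip; import pickle
    T=np.eye(4); T[:3,:3]=R.from_quat(manip.get_eef_rot()).as_matrix(); T[:3,3]=manip.get_eef_pos()
    s=manip.snapshot("wrist"); s["T"]=T; pickle.dump(s,open(name+".pkl","wb"))
    cv2.imwrite(f"pics/{name}.png",s["frame"][:,:,::-1]); return s
E
python3 - <<'E'
from h import *; from workcell import manip
hd=np.radians(-20.3)
for t in (15,22,28):
    r=np.radians(t)
    print(t,*[None if (q:=manip.solve_ik(p,o)) is None else np.round(q,2).tolist() for p,o in
     (([.476,-.243,.01],tilt(hd,r,1)),([.476,-.243,.2],tilt(hd,r,1)),([.53,.057,.15],tilt(0,np.pi/2-r,-1)),([.56,.057,.06],tilt(0,np.pi/2-r,-1)),([.62,.057,.05],tilt(0,np.pi/2-r,-1)))])
r=np.radians(22)
manip.movep([.42,-.25,.25],tilt(hd,r,1))
manip.movep([.50,.057,.17],tilt(0,np.radians(60),-1)); shot("wwall")
print(manip.get_time_s(),manip.get_joints())
E
```

```text
15 [-0.74, 0.58, 1.82, 0.2, 0.51, -2.12] [-0.74, 0.29, 1.59, 0.11, 1.02, -2.0] [-0.22, 0.58, 2.34, 2.91, 1.1, -1.52] [-0.19, 0.88, 2.29, 2.95, 1.33, -1.58] [-0.16, 0.87, 2.11, 2.97, 1.15, -1.54]
22 [-0.77, 0.57, 1.91, 0.46, 0.34, -2.4] [-0.77, 0.25, 1.68, 0.2, 0.87, -2.08] [-0.21, 0.48, 2.29, 2.88, 0.82, -1.47] [-0.19, 0.78, 2.26, 2.94, 1.08, -1.55] [-0.16, 0.79, 2.08, 2.96, 0.92, -1.52]
28 None [-0.79, 0.23, 1.75, 0.3, 0.74, -2.18] [-0.2, 0.4, 2.23, 2.82, 0.59, -1.4] [-0.18, 0.7, 2.22, 2.93, 0.86, -1.52] [-0.15, 0.73, 2.05, 2.94, 0.72, -1.49]
4.0583 [-0.22022133  0.29526953  2.25920729  2.72528458  0.48611943 -1.30982408]
```

View pics/wwall.png

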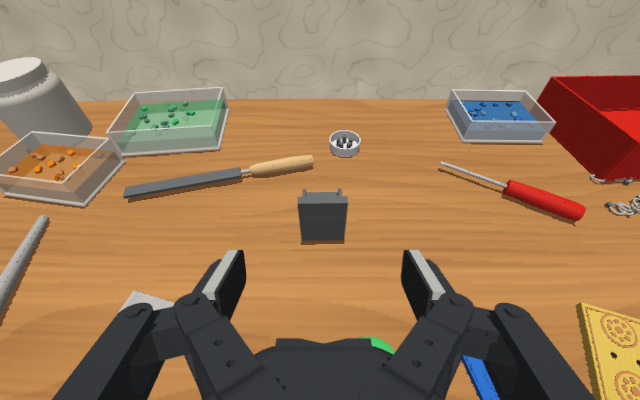

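The wall's front face spans columns 299-347 and rows 198-243 in the wrist view. I fit its foot edge and sides at subpixel level, and check against the top view.

```bash
python3 - <<'E'
from h import *; import pickle
def vedge(g,cols,r0,r1):   # dark above -> light below
    o=[]
    for c in cols:
        p=g[r0:r1,c]; lo,hi=np.median(p[:3]),np.median(p[-3:]); k=np.argmax(p>(lo+hi)/2)
        o.append((c,r0+k-1+((lo+hi)/2-p[k-1])/(p[k]-p[k-1])))
    return np.array(o)
for n,cols,r0,r1 in (("wwall",range(304,343),234,250),("top0",list(range(298,303))+list(range(308,313)),178,191)):
    s=pickle.load(open(n+".pkl","rb")); T=s.get("T"); g=cv2.cvtColor(s["frame"],cv2.COLOR_RGB2GRAY).astype(float)
    e=vedge(g,cols,r0,r1); w=toworld(s,e,0,T)
    P=np.polyfit(w[:,1],w[:,0],1); print(n,"yaw",np.degrees(np.arctan(-P[0])).round(2),"x at y=.057",np.polyval(P,.057).round(4),"res px",np.std(e[:,1]-np.polyval(np.polyfit(*e.T,1),e[:,0])).round(2))
    if n=="wwall":
        ed=[]
        for r in range(212,236):
            p=g[r,290:357]; xs=np.where(p<60)[0]; ed.append((290+xs[0]-.5,290+xs[-1]+.5,r))
        ed=np.array(ed); print(ed[[0,-1]],g[225,294:303],g[225,342:352])
        L=np.polyfit(ed[:,2],ed[:,0],1);Rr=np.polyfit(ed[:,2],ed[:,1],1); rb=e[:,1].mean()
        print("foot corners",toworld(s,[(np.polyval(L,rb),rb),(np.polyval(Rr,rb),rb)],0,T).round(4).tolist())
E
```

```text
wwall yaw 2.25 x at y=.057 0.6136 res px 0.26
[[298.5 345.5 212. ]
 [301.5 343.5 235. ]] [139. 139. 139. 140. 141. 124.  73.  55.  56.] [ 55.  55.  58.  95. 134. 146. 147. 147. 146. 147.]
foot corners [[0.6136, 0.084, 0.0], [0.6136, 0.032, 0.0]]
top0 yaw 0.94 x at y=.057 0.6156 res px 0.26
```

```bash
cat > die.py <<'E'
from h import *
def find(s,z=.01):
    hsv=cv2.cvtColor(s["frame"],cv2.COLOR_RGB2HSV)
    m=((hsv[...,0]>20)&(hsv[...,0]<35)&(hsv[...,1]>70)&(hsv[...,2]>120)).astype(np.uint8)
    m=cv2.morphologyEx(m,cv2.MORPH_CLOSE,np.ones((7,7)))
    out=[]
    for c in cv2.findContours(m,0,1)[0]:
        if cv2.contourArea(c)>300:
            w=toworld(s,c.reshape(-1,2),z,s.get("T")); out.append(cv2.minAreaRect((w[:,:2]*1000).astype(np.float32)))
    return out
E
python3 - <<'E'
from die import *; from workcell import manip
hd=np.radians(-20.3); o=tilt(hd,np.radians(18),1)
manip.movep([.42,-.2,.25],o)
manip.movep([.45,-.233,.20],o); s=shot("wdie"); print(find(s),manip.get_time_s())
print(manip.solve_ik([.476,-.243,0.0],o))
E
```

```text
[((471.79486083984375, -242.7971954345703), (66.2099609375, 100.43345642089844), 69.65178680419922), ((329.9549560546875, -253.54820251464844), (73.94174194335938, 49.99297332763672), 32.74924850463867)] 6.6917
[-0.75126186  0.59608366  1.86369977  0.30606475  0.40770921 -2.2325212 ]
```

View pics/wdie.png

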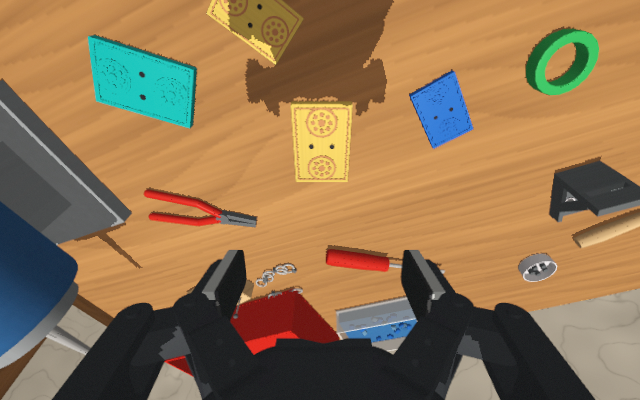

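The die shows at (321,143), clear of its neighbours, with the fingers aligned to its long sides. Now I pick it up, finding the bench by touch.

```bash
python3 - <<'E'
from die import *; from workcell import manip
hd=np.radians(-20.35); o=tilt(hd,np.radians(18),1)
c=np.array([.4735,-.2428,0]); h=np.array([np.cos(hd),np.sin(hd),0])
manip.grip(.88,40); p=c-.001*h
manip.move_straight(p+[0,0,.06],.1,o)
manip.move_straight(p+[0,0,.025],.08)
try: hit=manip.move_straight(p+[0,0,-.012],.02,contact_N=4)
except manip.PlanningError as e: print(e); hit=manip.move_straight(p+[0,0,-.004],.02,contact_N=4)
print(hit,manip.get_eef_pos(),manip.get_opening(),manip.get_wrist_force(),manip.get_time_s())
E
```

```text
True [ 0.47261799 -0.2424563   0.00088518] 0.8761031734755154 [-1.82558869  0.48594095  7.81960943] 10.3
```

```bash
python3 - <<'E'
from die import *; from workcell import manip
p=manip.get_eef_pos()
manip.move_straight(p+np.array([0,0,.0028]),.03)
manip.grip(0.5,90)
print(manip.get_opening(),manip.get_finger_force(),manip.get_wrist_force(),manip.get_eef_pos())
manip.move_straight(manip.get_eef_pos()+np.array([0,0,.03]),.04)
manip.dwell(.3); print(manip.get_wrist_force(),manip.get_moment(),manip.get_opening(),manip.get_time_s())
E
```

```text
0.7369888021349705 97.42618398740888 [-5.94294119  1.45691056 13.3757319 ] [ 0.47248828 -0.24249395  0.00446904]
[ 0.06762142  1.00851444 -6.37682765] [ 0.13131646  0.45797122 -0.02197647] 0.7393342078142864 12.05
```

```bash
python3 - <<'E'
from die import *; from workcell import manip
yaw=np.radians(1.7); o=tilt(yaw,np.radians(72),-1)
manip.move_straight(manip.get_eef_pos()+np.array([-.03,.02,.2]),.2)
manip.movep([.50,.056,.20],o)
manip.move_straight([.555,.0555,.09],.12)
manip.dwell(.3)
shot("wheld"); s=manip.snapshot("scene"); cv2.imwrite("pics/sh.png",cv2.resize(s["frame"][130:290,250:450],None,fx=3,fy=3,interpolation=2)[:,:,::-1])
print(manip.get_wrist_force(),manip.get_moment(),manip.get_opening(),manip.get_eef_pos(),manip.get_time_s())
E
```

```text
[ 0.83496555 -0.37269348 -6.18342181] [-0.0122977   1.48386198  0.02500985] 0.736551948811541 [0.55497937 0.05549285 0.09020151] 17.0083
```

View pics/wheld.png

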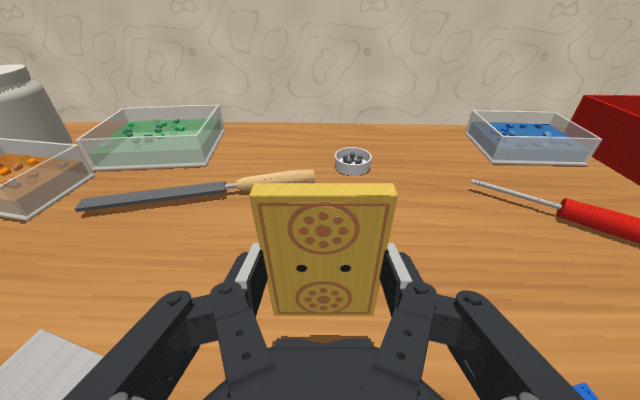

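View pics/sh.png

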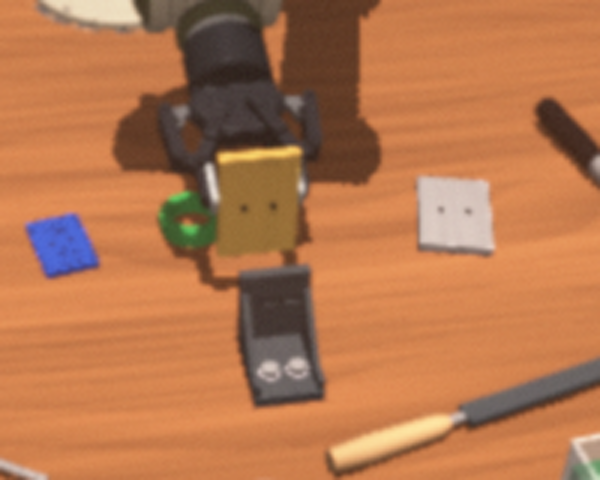

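The die is held square with its pattern towards the robot: face corners at about (253,197), (393,197), (374,315), (275,316), holes at (302,268), (345,268). I check its pose with PnP from those points.

```bash
python3 - <<'E'
from die import *; import pickle
s=pickle.load(open("wheld.pkl","rb"))
px=np.array([(253,196.5),(394,196.5),(374,315.5),(275,316),(302,268),(345.5,268)],float)
# x right, y up in face (robot view), z out of face
P=np.array([(-33,50,10),(33,50,10),(33,-50,10),(-33,-50,10),(-12,0,10),(12,0,10)],float)/1000
ok,r,t=cv2.solvePnP(P,px,np.array(s["camera_matrix"]),np.array([s["k1"],0,0,0,0.]))
c,Rm=cam(s,s["T"]); M=Rm@cv2.Rodrigues(r)[0]; print("origin",(c+Rm@t[:,0]).round(4)); print("mid",(c+Rm@t[:,0]+M@[0,0,.005]).round(4))
print("up",M[:,1].round(3),"out",M[:,2].round(3)); print((cv2.projectPoints(P,r,t,np.array(s["camera_matrix"]),np.array([s["k1"],0,0,0,0.]))[0][:,0]-px).round(1).tolist())
E
```

```text
origin [0.5636 0.0554 0.0844]
mid [0.5586 0.0552 0.0845]
up [0.024 0.007 1.   ] out [-0.999 -0.026  0.024]
[[-0.5, 0.2], [0.4, -0.2], [-1.1, 0.6], [0.8, 0.1], [0.9, -0.3], [-0.6, -0.3]]
```

```bash
python3 - <<'E'
from die import *; from workcell import manip
yaw=np.radians(1.7); n=np.array([np.cos(yaw),np.sin(yaw),0])
q=np.array([.585,.0565,0])
manip.move_straight(q+[0,0,.066],.08)
manip.dwell(.3); F0=manip.get_wrist_force(); M0=manip.get_moment()
hit=manip.move_straight(q+[0,0,.042],.012,contact_N=3)
p=np.array(manip.get_eef_pos()); print(hit,p,manip.get_wrist_force()-F0,manip.get_moment()-M0)
manip.move_straight(p+[0,0,.001],.02); manip.dwell(.3)
p=np.array(manip.get_eef_pos()); F1=manip.get_wrist_force(); print("raised",p,F1-F0)
hit=manip.move_straight(p+.032*n,.012,contact_N=4)
manip.dwell(.3); print(hit,manip.get_eef_pos(),manip.get_wrist_force()-F1,manip.get_moment()-M0,manip.get_opening(),manip.get_time_s())
np.save("F1.npy",F1); np.save("M0.npy",M0)
shot("wtouch")
E
```

```text
True [0.58514694 0.05645364 0.05109899] [-0.85488823  0.21144898 12.53639515] [ 0.10151201 -1.76071001 -0.01384182]
raised [0.5850552  0.05647055 0.0518162 ] [ 0.51119091 -0.53518607 -0.63272633]
True [0.61406136 0.05736919 0.05111096] [-1.13931527 -0.50461288 12.76520857] [ 8.61330522e-02 -1.88468628e+00 -9.35771599e-04] 0.7374808427119272 22.1917
```

View pics/wtouch.png

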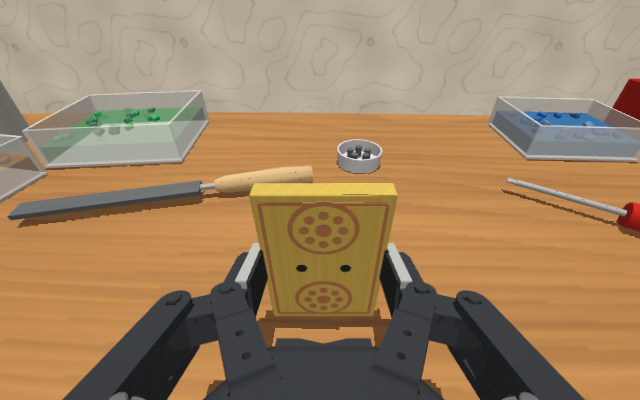

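The die stands upright at the wall. The 12.8 N on it comes from the bench (the line sagged by 0.7 mm), so I unload that before pushing on.

```bash
python3 - <<'E'
from die import *; from workcell import manip
yaw=np.radians(1.7); n=np.array([np.cos(yaw),np.sin(yaw),0]); F1=np.load("F1.npy"); M0=np.load("M0.npy")
def st(t): manip.dwell(.3); print(t,np.round(manip.get_eef_pos(),5),np.round(manip.get_wrist_force()-F1,2),np.round(manip.get_moment()-M0,2))
p=np.array(manip.get_eef_pos())
for i in range(3):
    p[2]+=.0005; manip.move_straight(p,.01); st("up")
    if manip.get_wrist_force()[2]-F1[2]<2: break
hit=manip.move_straight(p+.010*n,.008,contact_N=4); st(hit)
print(manip.get_time_s())
E
```

```text
up [0.61389 0.05736 0.05119] [ 0.25 -0.03  1.88] [-0.05 -0.28 -0.01]
True [0.61407 0.05737 0.05108] [-2.25 -0.22 13.01] [ 0.01 -1.94 -0.06]
23.5167
```

```bash
python3 - <<'E'
from die import *; from workcell import manip
yaw=np.radians(1.7); n=np.array([np.cos(yaw),np.sin(yaw),0]); F1=np.load("F1.npy"); M0=np.load("M0.npy")
def st(t): manip.dwell(.3); print(t,np.round(manip.get_eef_pos(),5),np.round(manip.get_wrist_force()-F1,2),np.round(manip.get_moment()-M0,2))
p=np.array(manip.get_eef_pos())
for i in range(2):
    p=np.array(manip.get_eef_pos()); p[2]+=.0008; manip.move_straight(p,.01); st("up")
c=p.copy()
for i in range(6):
    c=c+.001*n; hit=manip.move_straight(c,.005,contact_N=4); st(hit)
    if hit: break
print(c,manip.get_time_s())
E
```

```text
up [0.61382 0.05738 0.05137] [-0.88 -0.42 -0.25] [-0.    0.07  0.04]
up [0.61381 0.05739 0.05216] [-0.91  0.8   0.75] [ 0.   -0.02  0.06]
True [0.61379 0.05746 0.05114] [-1.32 -0.85 13.27] [-0.06 -1.85 -0.03]
[0.61481927 0.05741451 0.05216989] 25.2583
```

A stop on contact lets the arm sag by about 1 mm onto the bench. I'll advance in small commanded steps without it, reading the wrist force each time.

```bash
python3 - <<'E'
from die import *; from workcell import manip
yaw=np.radians(1.7); n=np.array([np.cos(yaw),np.sin(yaw),0]); F1=np.load("F1.npy"); M0=np.load("M0.npy")
def st(t):
    manip.dwell(.15); f=manip.get_wrist_force()-F1; print(t,np.round(manip.get_eef_pos(),5),np.round(f,2),np.round(manip.get_moment()-M0,2)); return f
c=np.array(manip.get_eef_pos())+[0,0,.0011]; manip.move_straight(c,.01); st("up")
c=np.array(manip.get_eef_pos()); c[2]=.0519; manip.move_straight(c,.01); st("up2")
for i in range(25):
    c=c+.0003*n; manip.move_straight(c,.006); f=st(i)
    if -f@n>2.5 or f[2]>4: break
print(c,manip.get_time_s())
E
```

```text
up [0.61343 0.05753 0.05149] [ 0.01 -0.15  0.44] [-0.   -0.03 -0.01]
up2 [0.6134  0.05757 0.05185] [0.66 0.28 0.62] [-0.03 -0.03 -0.  ]
0 [0.6137  0.05755 0.0519 ] [-1.14 -0.68  0.69] [-0.    0.02 -0.01]
1 [0.61389 0.05755 0.05184] [-3.81  0.14  1.26] [-0.04 -0.01 -0.02]
[0.61403169 0.05754973 0.0519    ] 26.9833
```

```bash
python3 - <<'E'
from die import *; from workcell import manip
yaw=np.radians(1.7); n=np.array([np.cos(yaw),np.sin(yaw),0]); F1=np.load("F1.npy"); M0=np.load("M0.npy")
def st(t):
    manip.dwell(.2); f=np.mean([manip.get_wrist_force()-F1+0*manip.dwell(.02) if False else (manip.dwell(.02),manip.get_wrist_force()-F1)[1] for _ in range(5)],0); print(t,np.round(manip.get_eef_pos(),5),np.round(f,2),np.round(manip.get_moment()-M0,2)); return f
c=np.array([0.61403169,0.05754973,0.0519])
for i in range(8):
    c=c-[0,0,.0001]; manip.move_straight(c,.004); f=st("dn")
    if f[2]>2.5: break
for i in range(14):
    if -f@n>9.5: break
    c=c+.0001*n; manip.move_straight(c,.004); f=st("push")
print(c.tolist(),manip.get_time_s()); manip.dwell(.5); st("hold")
s=manip.snapshot("scene"); cv2.imwrite("pics/fin.png",cv2.resize(s["frame"][150:270,280:420],None,fx=5,fy=5,interpolation=2)[:,:,::-1])
E
```

```text
dn [0.61397 0.05754 0.05181] [-4.4   0.06  2.36] [-0.04 -0.06 -0.1 ]
dn [0.61403 0.05757 0.0518 ] [-4.91 -0.43  3.2 ] [-0.08 -0.26 -0.12]
push [0.61407 0.05757 0.05175] [-5.91 -0.37  3.49] [-0.01 -0.25 -0.1 ]
push [0.6141  0.05754 0.05173] [-6.26 -0.49  3.7 ] [-0.03 -0.29 -0.15]
push [0.61411 0.05755 0.05171] [-7.36 -0.55  3.77] [-0.14 -0.32 -0.19]
push [0.61413 0.05757 0.05172] [-8.08 -0.46  4.49] [-0.14 -0.31 -0.22]
push [0.61416 0.05755 0.0517 ] [-8.6  -0.37  4.64] [-0.04 -0.34 -0.19]
push [0.61419 0.05757 0.05169] [-9.2  -0.68  4.71] [-0.1  -0.33 -0.31]
push [0.61422 0.05755 0.05171] [-9.94 -0.89  5.17] [-0.1  -0.34 -0.23]
[0.6147313819020839, 0.05757049637085958, 0.051699999999999996] 31.7833
hold [0.61422 0.05756 0.05171] [-9.77 -0.55  5.56] [-0.11 -0.34 -0.27]
```

View pics/fin.png

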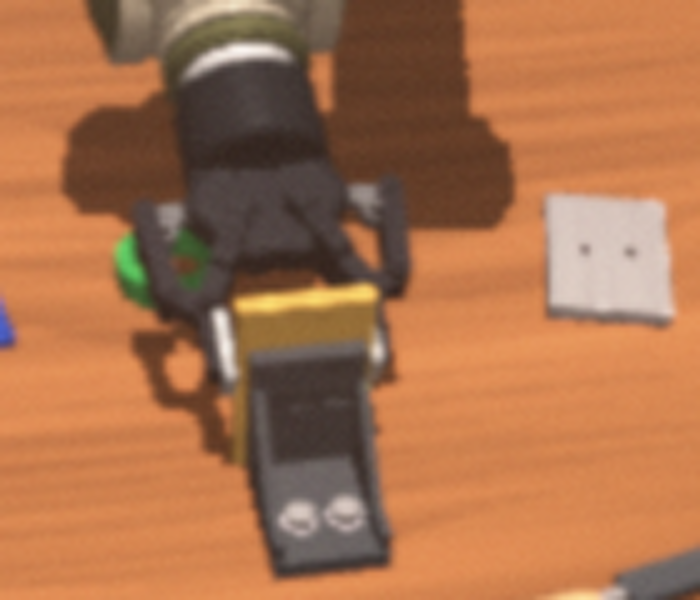

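The die is flush against the wall, flat-ended and on the bench. The moment Mz suggests the right edge carries the push, so I trim the yaw in 0.2° steps.

```bash
python3 - <<'E'
from die import *; from workcell import manip
F1=np.load("F1.npy"); M0=np.load("M0.npy")
def st(t):
    manip.dwell(.2); v=[]
    for _ in range(5): manip.dwell(.02); v.append(np.r_[manip.get_wrist_force()-F1,manip.get_moment()-M0])
    v=np.mean(v,0); print(t,np.round(manip.get_eef_pos(),5),v.round(2),"ry",((v[5]-.146*v[1])/-v[0]).round(4)); return v
c=np.array([0.6147313819020839,0.05757049637085958,0.0517]); v=st("0")
for k,y in enumerate((1.5,1.3,1.1,.9,.7,.5)):
    manip.move_straight(c+[0,1e-4*(k%2),0],.002,tilt(np.radians(y),np.radians(72),-1)); v=st(y)
    if v[5]-.146*v[1]>-.03: break
print(manip.get_time_s(),R.from_quat(manip.get_eef_rot()).as_matrix()[:,2])
E
```

```text
0 [0.61421 0.05756 0.0517 ] [-9.97 -0.54  5.16 -0.14 -0.33 -0.29] ry -0.0215
1.5 [0.61436 0.05759 0.05126] [-6.46 -0.69  2.2  -0.07  0.13 -0.19] ry -0.0132
1.3 [0.61447 0.05758 0.05124] [-5.66 -0.48  1.27 -0.06  0.15 -0.2 ] ry -0.0225
1.1 [0.61452 0.05762 0.0513 ] [-5.35  0.19 -2.18  0.03  0.62 -0.06] ry -0.0164
0.9 [0.61451 0.05766 0.05135] [-5.8  -0.59 -1.38 -0.09  0.65  0.04] ry 0.022
35.0333 [ 0.9505836   0.01493914 -0.31010909]
```

```bash
python3 - <<'E'
from die import *; from workcell import manip
F1=np.load("F1.npy"); M0=np.load("M0.npy")
def st(t):
    manip.dwell(.25); v=[]
    for _ in range(5): manip.dwell(.02); v.append(np.r_[manip.get_wrist_force()-F1,manip.get_moment()-M0])
    v=np.mean(v,0); print(t,np.round(manip.get_eef_pos(),5),v.round(2)); return v
o=tilt(np.radians(1.0),np.radians(72),-1)
c=np.array([0.6147313819020839,0.05757049637085958,0.0517]); v=st("0")
for k in range(12):
    if v[0]<-9.6: break
    c[0]+=.0001; manip.move_straight(c,.003,o); v=st(k)
manip.dwell(1); v=st("hold"); print(manip.get_time_s(),manip.get_finger_force(),manip.get_opening(),toworld is not None)
if -12.5<v[0]<-8: manip.close_job(); print("closed")
E
```

```text
0 [0.61451 0.05765 0.05137] [-5.88 -1.06 -1.31 -0.09  0.65  0.03]
0 [0.61455 0.05762 0.05135] [-6.43 -0.89 -1.34 -0.05  0.61  0.02]
1 [0.61454 0.05762 0.05135] [-7.52 -0.69 -0.98 -0.05  0.6   0.01]
2 [0.61456 0.05763 0.05134] [-8.13 -0.42 -0.61 -0.08  0.58  0.  ]
3 [0.61454 0.05764 0.05133] [-9.24 -0.7   0.18 -0.08  0.56  0.01]
4 [0.61455 0.05766 0.05134] [-10.1   -0.87   0.37  -0.1    0.53  -0.03]
hold [0.61457 0.05765 0.05136] [-9.85 -0.81  0.23 -0.08  0.52 -0.02]
39.6167 101.29006147384644 0.7374457702994885 True
the job is handed in; nothing more can be done
closed
```

The job is handed in: the brass die is upright on a short edge at the bench, flat and centred (to about 1–2 mm) against the angle plate with its pattern towards you, and the arm is holding a steady push of about 10 N (9.9 N at the wrist), with the steel plate and everything else left where they were.

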